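# Square a board up in the assembly jig

## Task

Gently push the pale pine board along the grey jig, using only the outside of the fingers, until it lies flat in the corner of the jig: one long edge flush along the metal fence and one end against the metal end stop. Also push the orange sliding jaw along its track until it rests against the board's other end. Do not pinch the board or pick it up, leave the other things where they are, and finish clear of everything.

Things in the scene. Friction and masses are not known exactly. Their poses are not given: they have to be found in the camera images.
- jig: Assembly jig, fixed to the bench: a smooth grey plate 240 (x) x 400 (y) x 12 mm (top at z = 12 mm). Origin: centre of its underside, on the bench. Its x axis points away from the robot, y to the left (within 0.25 rad), z up. Along its far side is an aluminium fence, across its right part an aluminium end stop, on its left the orange jaw.
- fence (a point): Middle of the top edge of the fence's working face, which looks to the jig's -x. In the jig's frame the face is at x = +100 mm and runs from y = -200 to +100 mm; the fence is 20 mm thick and stands 22 mm above the plate (top at z = 34 mm).
- stop (a point): Middle of the top edge of the end stop's working face, which looks to the jig's +y. In the jig's frame the face is at y = -150 mm and runs from x = 0 to the fence; the stop is 30 mm thick, top at z = 34 mm.
- board: Loose pale pine board, 60 (x) x 150 (y) x 28 mm (z), about 0.13 kg, lying flat on the jig's plate, a little askew. Origin: centre of its underside. Its long edges run along its y axis. It starts well away from fence, end stop and jaw. It slides under 1 to 3 N.
- jaw (a joint): Travel of the orange jaw along its track, m: 0 = fully open (its face is then at y = +150 mm in the jig's frame), growing as it moves to the jig's -y, towards the end stop; limit 0.165. The jaw is guided and cannot turn or lift; it moves under about 3 N and stays where it is left. It can push the board along.
- jaw_face (a point): Centre of the jaw's face that meets the board's end; the face looks to the jig's -y. The jaw is a block 70 (x) x 35 (y) mm, centred on the jig's x = +55 mm, from 1 to 35 mm above the plate (top at z = 47 mm). This point is 30 mm above the bench.
- jaw_back (a point): Centre of the jaw's back, the side that looks to the jig's +y (away from the board), where it can be pushed; 30 mm above the bench.
- tape: Bystander: a blue tape roll, diameter 52 mm, 22 mm high, lying on the jig plate's near right corner. Origin: centre of its underside.
- offcut: Bystander: a dark wood offcut 40 x 55 x 22 mm lying on the jig plate's near left corner. Origin: centre of its underside.
- glue: Bystander: a white glue bottle with yellow label, diameter 60, 170 mm high, standing to the right of the jig. Origin: centre of its underside.
- mug: Bystander: a blue mug, diameter 80, 90 mm high, standing to the right of the jig. Origin: centre of its underside.
- hammer: Bystander: a hammer lying beyond the jig, roughly along y, under 50 mm high. Origin: on its handle line, at the bench.
- paint_can: Bystander: a red can, diameter 90, 100 mm high, standing to the left of the jig. Origin: centre of its underside.
- screwdriver: Bystander: a screwdriver lying to the left of the jig, under 40 mm high. Origin: on its long axis, at the bench.
Not all that is in view belongs to the job. Leave any red or yellow look-alike of the board alone.

How it is judged (in metres and radians):
At the end, for the whole second after the job is handed in: The board lies flat on the plate, within 3 mm of touching the fence and of touching the end stop, parallel to the fence within 0.025 rad, at rest; the jaw's face is within 3 mm of the board's free end (x of board in the frame of jig between 0.067 and 0.073 m and y of board in the frame of jig between -0.078 and -0.072 m and z of board in the frame of jig below 0.015 m and angle between the y axis of board and the y axis of jig, either way round below 0.025 rad and angle between board's own z axis and vertical below 0.04 rad and y of jaw_face in the frame of board below 0.078 m and linear speed of board below 0.01 m/s).
It fails at once if the board is lifted more than 10 mm off the plate or tipped by more than 0.2 rad (z of board in the frame of jig above 0.022 m or angle between board's own z axis and vertical above 0.2 rad).
It fails at once if the board is pinched or pressed with more than 35 N (contact force between the fingers and board above 35 N).
It fails at once if another thing is moved more than 15 mm (distance of any of tape, offcut, glue, mug, hammer, paint_can, screwdriver from where it was at the start of the episode above 0.015 m).
It also fails if it takes over 45 s, if anything falls off the work surface, if the arm or the gripper's body presses on something with over 40 N, if the wrist force passes 120 N, or if a joint passes its speed limit or range.

## Robot

A 7-joint arm with a two-finger parallel gripper is mounted at the origin on the work surface. World frame = base frame: x ahead of the robot, y to its left, z up, the work surface at z = 0. Lengths are in m, angles in degrees, forces in N, time in s.
With the tool pointing down it reaches from about 0.425 to 0.975 m from the base axis. Payload 16.7 kg.
Tool frame: the origin (TCP) lies between the finger pads; the fingertips stand 25 mm ahead of it and the grasp point (between the pads) lies 6 mm ahead of it (ctrl.finger_overhang is the z of the fingertips in the tool frame, in m); z points along the fingers, y is the line along which they close (so a half turn about z gives the same grasp; the last joint's range is limited). The gripper opens to 85 mm and grips with 20 to 120 N. Pads are 22 mm wide; open, the fingers measure 114 mm over their backs; the gripper's body (76 mm by 85 mm) begins 54 mm behind the grasp point. The pads swing forward as they close: fully open they stand 13 mm farther back than shut.
Start: joints at [65.804, 24.414, 4.234, 92.017, -1.954, 63.644, -3.845], TCP at [0.182, -0.65, 0.256] pointing down, gripper open.
Joint ranges: [-163.25, 163.25], [-28.42, 122.38], [-70.27, 78.77], [12.13, 141.07], [-58.53, 238.53], [9.26, 117.41], [-156.51, 156.51]. Speed limits (degrees/s): [108.29, 108.29, 136.94, 136.94, 172.46, 172.46, 172.46].

## Interface

Orientations are given as a 3x3 rotation matrix whose columns are the frame's x, y, z axes.
In Python, from rig import sensors, read_camera, ctrl gives the robot as it stands. The module is installed in compiled form; this text tells all that it offers.
- The arm moves only by the tool servo_tool, never from a script. Its argument "series" is one flat list of numbers, 6 for each row, row after row: the shift along the world's x, y, z in m, then the turn, a rotation vector about the world's x, y, z in rad. In form: [x, y, z, wx, wy, wz, x, y, z, wx, wy, wz, ...]. A call has 1 to 12 rows; each row shifts and turns the commanded pose from where the row before left it; what a row does not reach is not made up. A row lasts 1/12 s, in which the tool goes at most 41.7 mm and 7.16 degrees, less where a joint would pass 70% of its speed; a pose out of reach is approached as far as the arm can. A call with a gripper value outside its range is refused whole. "hand" is the closure, from 0 (fully open) to 1 (shut), set as the call begins (left out, the last holds). The fingers move at their own pace and stop on an object; the grip force is fixed at half the most. Time passes only in rows, so rows that do not move let the fingers close. It gives the time, the measured TCP pose, the force, the opening and the grip force at its end, in the units of the state.
- sensors.sense(): the state, without advancing time (a new reading comes with each control period).
- read_camera(name): name is "side" or "top" or "wrist"; returns a dict with "pixels" (480x640x3 uint8, red, green, blue), "fx", "fy", "cx", "cy" (pixels), "R" (3x3) and "t" (3): a world point X has camera coordinates R X + t; the wrist camera has in their place "hand_eye" (4x4, takes a point from camera to tool coordinates, whose origin is the TCP and whose axes are the flange's). Camera axes: x right, y down, z forward; pixel columns grow to the right and rows downward; lengths in m; the calibration is good to about 2 mm. A picture is of the moment at which its call begins: read the wrist's pose just before it. There is no depth.
- ctrl.job_done(): hands the job in; it is judged then, once.
The state is a dict: "clock": time; "joints": joint angles; "joint_vel": joint speeds; "joint_efforts": joint torques, N m; "eef_pos": TCP position; "tool_rot": TCP orientation; "contact_force": force on the tool from outside, world axes, zero at the start; "wrist_torque": the same for the moment, N m; "grip_width": finger opening in m; "finger_force": force on a finger pad.
Only numpy, scipy, OpenCV 4.12 (cv2) and the standard library are available. Lean on these libraries where they do the work, as an engineer would, in place of code of your own. Each camera call takes 0.05 s, during which the arm holds its last target. There are 200 camera calls.

## Working session

There is one attempt and no reset: what is moved stays moved. The work goes in short steps, Python scripts to look and compute and a tool call to move; the robot and the scene stay as the last step left them, time stands still between calls to the robot, and variables do not carry over. Pictures are saved under pics/ and viewed, at most 10 in all, crops included, and the job is handed in when it is done.

Besides the shell and the picture viewer there is one more tool, called after "Emit:" as a command line: name --argument value ..., lists and objects as JSON in quotes. servo_tool: Moves the arm, as the interface text tells. Its arguments: {"type":"object","properties":{"series":{"type":"array","items":{"type":"number"}},"hand":{"type":"number"}},"required":["series"]}

```bash
mkdir -p pics
python3 - <<'E'
from rig import sensors, read_camera, ctrl
import cv2,numpy as np,pickle
s=sensors.sense();print(s['clock'],s['eef_pos'],s['tool_rot'],s['grip_width'],ctrl.finger_overhang)
for n in('top','side'):
    c=read_camera(n);pickle.dump(c,open(f'{n}.pkl','wb'))
    cv2.imwrite(f'pics/{n}0.png',c['pixels'][:,:,::-1])
    print(n,c['fx'],-np.array(c['R']).T@c['t'],np.round(c['R'],2).tolist())
E
```

```text
0.0 [ 0.18169309 -0.64967205  0.25555798] [[ 9.63041743e-01  2.69351734e-01 -4.94912215e-04]
 [ 2.69352158e-01 -9.63040878e-01  1.29681251e-03]
 [-1.27321995e-04 -1.38219026e-03 -9.99999037e-01]] 0.08554781230352285 0.025
top 438.7055633025734 [0.37447543 0.00842995 1.1196922 ] [[-0.02, -1.0, 0.01], [-0.99, 0.02, -0.17], [0.17, -0.01, -0.99]]
side 463.61572127101726 [0.32921945 0.7563936  0.70515471] [[-0.97, -0.25, -0.02], [-0.15, 0.62, -0.77], [0.2, -0.74, -0.64]]
```

View pics/top0.png

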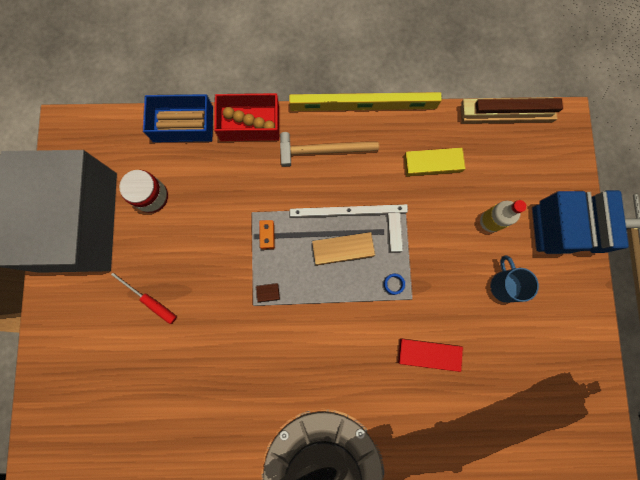

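View pics/side0.png

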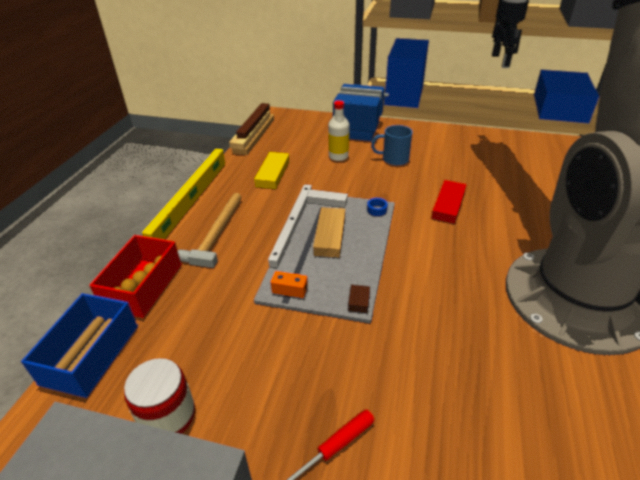

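The top view shows these board candidates:
- pale board on the jig at (343,248)
- yellow block at (435,161)
- red block at (431,355)
- yellow level at (365,102)

I choose (343,248), the pale board lying on the grey plate. The plate spans (252..411, 207..304), the fence runs along row 210, the stop is at (395,232), the jaw at (266,235), the tape at (394,284) and the offcut at (268,292). The side view agrees.

```bash
cat > h.py <<'E'
import numpy as np,cv2
def ray(c,uv,z):
    uv=np.atleast_2d(uv).astype(float);R=np.array(c['R']);t=np.array(c['t']).ravel()
    d=np.c_[(uv[:,0]-c['cx'])/c['fx'],(uv[:,1]-c['cy'])/c['fy'],np.ones(len(uv))]@R
    o=-R.T@t
    return o+d*((z-o[2])/d[:,2])[:,None]
def proj(c,X):
    p=np.atleast_2d(X)@np.array(c['R']).T+np.array(c['t']).ravel()
    return np.c_[c['fx']*p[:,0]/p[:,2]+c['cx'],c['fy']*p[:,1]/p[:,2]+c['cy']]
def quad(mask):
    cs,_=cv2.findContours(mask,cv2.RETR_EXTERNAL,cv2.CHAIN_APPROX_NONE)
    k=max(cs,key=cv2.contourArea);return k[:,0,:]
E
python3 - <<'E'
from h import *
import pickle
c=pickle.load(open('top.pkl','rb'));im=c['pixels'];bgr=np.ascontiguousarray(im[:,:,::-1])
hsv=cv2.cvtColor(bgr,cv2.COLOR_BGR2HSV)
for p in [(343,248),(330,262),(266,232),(300,280),(350,210),(395,232),(200,300)]: print(p,hsv[p[1],p[0]])
x0,y0,x1,y1=240,195,425,315
cv2.imwrite('pics/crop.png',cv2.resize(bgr[y0:y1,x0:x1],None,fx=4,fy=4,interpolation=cv2.INTER_NEAREST))
roi=np.zeros((480,640),np.uint8);roi[y0:y1,x0:x1]=255
plate=((hsv[:,:,1]<60)*255).astype(np.uint8)&roi
plate=cv2.morphologyEx(plate,cv2.MORPH_CLOSE,np.ones((5,5)))
k=quad(plate);print('plate',cv2.approxPolyDP(k,5,True)[:,0].tolist(),cv2.contourArea(k))
# plate near/left/right edges at z=.012
P=ray(c,k,.012)
print('plate pts world rect (near part):',cv2.minAreaRect(P[:,:2].astype(np.float32)))
b=np.zeros_like(roi);b[215:275,300:390]=255
b&=((hsv[:,:,1]>70)&(hsv[:,:,2]>150)&(hsv[:,:,0]<30)).astype(np.uint8)*255
kb=quad(b);B=ray(c,kb,.040);print('board',cv2.minAreaRect(B[:,:2].astype(np.float32)))
j=((hsv[:,:,0]<14)&(hsv[:,:,1]>180)&(hsv[:,:,2]>150)).astype(np.uint8)*255
m=np.zeros_like(roi);m[215:255,254:280]=255
kj=quad(j&m);J=ray(c,kj,.047);print('jaw',cv2.minAreaRect(J[:,:2].astype(np.float32)))
f=((hsv[:,:,1]<50)&(hsv[:,:,2]>185)).astype(np.uint8)*255&roi
kf=quad(f);print('fence',cv2.boundingRect(kf),cv2.approxPolyDP(kf,2,True)[:,0].tolist())
F=cv2.approxPolyDP(kf,2,True)[:,0];print(np.round(ray(c,F,.034)[:,:2],4).tolist())
E
```

```text
(343, 248) [ 17 149 203]
(330, 262) [ 17 151 103]
(266, 232) [ 14 210 208]
(300, 280) [ 19  36 149]
(350, 210) [15 28 90]
(395, 232) [ 22  30 212]
(200, 300) [ 13 180 180]
plate [[406, 205], [253, 212], [253, 304], [411, 298]] 14468.5
plate pts world rect (near part): ((0.522200345993042, -0.033424243330955505), (0.2437879592180252, 0.4004874527454376), 1.121446967124939)
board ((0.5328220129013062, -0.06341735273599625), (0.0588393472135067, 0.1502978801727295), 7.4475812911987305)
jaw ((0.5823389887809753, 0.13560950756072998), (0.0452611967921257, 0.014957142993807793), 0.16951784491539001)
fence (290, 205, 117, 11) [[406, 205], [303, 208], [290, 211], [291, 215], [406, 211]]
[[0.6404, -0.2265], [0.6372, 0.0358], [0.63, 0.0689], [0.6196, 0.0664], [0.6247, -0.2257]]
```

View pics/crop.png

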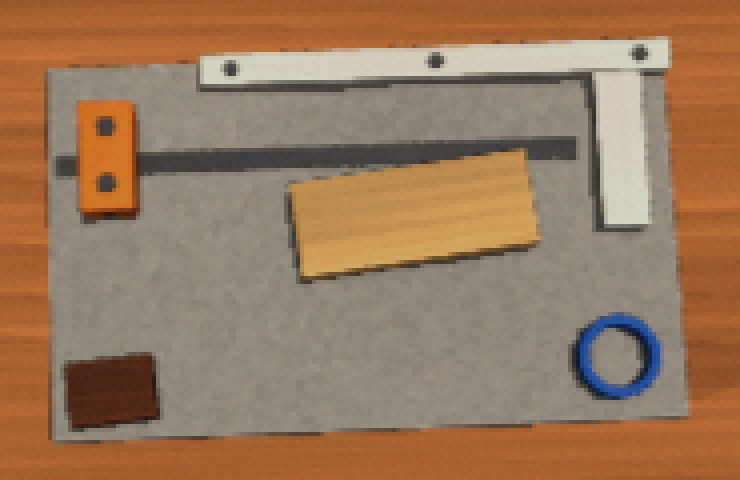

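The crop confirms the loose board at about (343,248), turned around 7° with its right end farther out. Fence, stop, jaw and the near-corner bystanders are all distinct. Next I fit the jig's lines precisely.

```bash
cat >> h.py <<'E'
def line(P):
    vx,vy,x,y=cv2.fitLine(P[:,:2].astype(np.float32),cv2.DIST_HUBER,0,.001,.001).ravel();return np.array([x,y]),np.array([vx,vy])
def edge(g,fixed,lo,hi,axis,sgn):
    """strongest gradient sub-pixel along rows (axis=0: columns fixed) in lo..hi"""
    out=[]
    for f in fixed:
        v=(g[lo:hi,f] if axis==0 else g[f,lo:hi]).astype(float);d=np.clip(sgn*np.diff(v),0,None);i=d.argmax()
        w=d[max(0,i-1):i+2];p=lo+.5+(np.arange(max(0,i-1),max(0,i-1)+len(w))*w).sum()/w.sum()
        out.append((f,p) if axis==0 else (p,f))
    return np.array(out)
def board_jig(c,jo,th):
    hsv=cv2.cvtColor(np.ascontiguousarray(c['pixels'][:,:,::-1]),cv2.COLOR_BGR2HSV)
    return hsv
E
python3 - <<'E'
from h import *
import pickle
c=pickle.load(open('top.pkl','rb'));im=c['pixels'];g=im[:,:,2]
hsv=cv2.cvtColor(np.ascontiguousarray(im[:,:,::-1]),cv2.COLOR_BGR2HSV);S=hsv[:,:,1]
def rep(n,E,z):
    o,d=line(ray(c,E,z));print(n,o.round(4),'ang',round(np.degrees(np.arctan2(d[1],d[0])),2));return o,d
fe=rep('fence face',edge(g,range(294,384),209,220,0,-1),.034)
st=rep('stop face',edge(g,range(222,248),382,396,1,1),.034)
nr=rep('near edge',edge(S,range(285,385),290,312,0,1),.012)
le=rep('left edge',edge(S,range(260,285),245,260,1,-1),.012)
ri=rep('right edge',edge(S,range(230,265),402,418,1,1),.012)
a=[np.arctan2(*(x[1]*np.sign(x[1][1]))) for x in(fe,nr)]
print(np.degrees(a))
th=-np.mean(a)  # jig y axis = (-sin th, cos th)
ex=np.array([np.cos(th),np.sin(th)]);ey=np.array([-np.sin(th),np.cos(th)])
print('th deg',np.degrees(th))
print('x origin: fence',fe[0]@ex-.1,'near',nr[0]@ex+.12);print('y origin: stop',st[0]@ey+.15,'left',le[0]@ey-.2,'right',ri[0]@ey+.2)
xo=(fe[0]@ex-.1+nr[0]@ex+.12)/2;yo=np.mean([st[0]@ey+.15,le[0]@ey-.2,ri[0]@ey+.2])
o=xo*ex+yo*ey;print('origin',o)
B=lambda p:(np.array(p)-o)@np.c_[ex,ey]
print('board jig',B([.5328,-.0634]),'rel ang',7.45-np.degrees(th))
J=lambda x,y:(o+x*ex+y*ey).round(4)
print('jaw back',J(.055,.185),'goal board',J(.07,-.075))
np.savez('jig.npz',o=o,th=th)
E
```

```text
fence face [ 0.6193 -0.0154] ang -88.85
stop face [ 0.5706 -0.1807] ang 1.51
near edge [ 0.3994 -0.0391] ang -88.84
left edge [0.4803 0.1674] ang 1.75
right edge [ 0.5355 -0.2307] ang 1.21
[-1.1547638 -1.1632264]
th deg 1.1589952
x origin: fence 0.51882017 near 0.5185114
y origin: stop -0.042206123 left -0.0423633 right -0.041505545
origin [ 0.5194097  -0.03152539]
board jig [ 0.01274282 -0.03213894] rel ang 6.2910047
jaw back [0.5707 0.1545] goal board [ 0.5909 -0.1051]
```

Emit:
servo_tool --series '[0.0142,0.0293,0,0,0,-0.0126,0.0142,0.0293,0,0,0,-0.0126,0.0142,0.0293,0,0,0,-0.0126,0.0142,0.0293,0,0,0,-0.0126,0.0142,0.0293,0,0,0,-0.0126,0.0142,0.0293,0,0,0,-0.0126,0.0142,0.0293,0,0,0,-0.0126,0.0142,0.0293,0,0,0,-0.0126,0.0142,0.0293,0,0,0,-0.0126,0.0142,0.0293,0,0,0,-0.0126]' --hand 0.35

```text
clock: 0.93
eef_pos: [0.3241, -0.3554, 0.2562]
tool_rot: [[0.989, 0.146, -0.0], [0.146, -0.989, 0.0], [-0.0, -0.0, -1.0]]
contact_force: [1.4, -1.5, -0.0]
grip_width: 0.0558
finger_force: 0.0
```

Emit:
servo_tool --series '[0.0142,0.0293,0,0,0,-0.0126,0.0142,0.0293,0,0,0,-0.0126,0.0142,0.0293,0,0,0,-0.0126,0.0142,0.0293,0,0,0,-0.0126,0.0142,0.0293,0,0,0,-0.0126,0.0142,0.0293,0,0,0,-0.0126,0.0142,0.0293,0,0,0,-0.0126,0.0142,0.0293,0,0,0,-0.0126,0.0142,0.0293,0,0,0,-0.0126,0.0142,0.0293,0,0,0,-0.0126,0,0,0,0,0,0]'

```text
clock: 1.85
eef_pos: [0.4678, -0.0584, 0.2564]
tool_rot: [[1.0, 0.026, 0.001], [0.026, -1.0, 0.002], [0.001, -0.002, -1.0]]
contact_force: [-0.5, 0.4, 0.7]
grip_width: 0.0551
finger_force: 0.0
```

Emit:
servo_tool --series '[-0.004,0,-0.025,0,0,0,0,0,-0.03,0,0,0,0,0,-0.03,0,0,0,0,0,-0.03,0,0,0,0,0,-0.03,0,0,0,0,0,-0.025,0,0,0,0,0,-0.02,0,0,0,0,0,-0.01,0,0,0,0,0,0,0,0,0,0,0,0,0,0,0]'

```text
clock: 2.68
eef_pos: [0.4619, -0.0639, 0.0565]
tool_rot: [[1.0, 0.021, -0.001], [0.021, -1.0, 0.0], [-0.001, -0.0, -1.0]]
contact_force: [0.1, 0.5, 0.4]
grip_width: 0.0557
finger_force: 0.0
```

Run:
```python
from rig import read_camera,sensors
import cv2,numpy as np
c=read_camera('side')
cv2.imwrite('pics/s1.png',cv2.resize(c['pixels'][160:340,220:460,::-1],None,fx=3,fy=3))
s=sensors.sense();print(s['eef_pos'],s['contact_force'])
```

```text
[ 0.46230163 -0.0640049   0.05711858] [ 0.20431193  0.190171   -0.34109618]
```

View pics/s1.png

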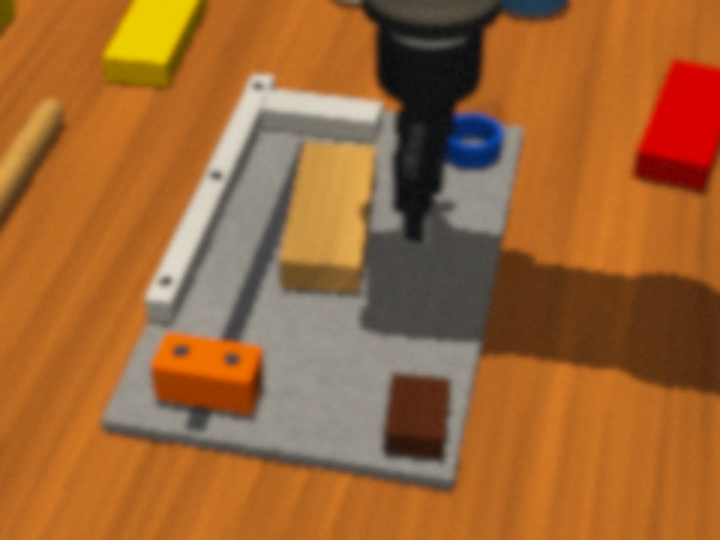

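The fingers stand low, just near of the board and clear of the tape and offcut. Lower slightly and push along jig +x.

Emit:
servo_tool --series '[0,0,-0.006,0,0,0,0,0,-0.006,0,0,0,0.008,0.0002,0,0,0,0,0.006,0.0001,0,0,0,0,0.004,0.0001,0,0,0,0,0.004,0.0001,0,0,0,0,0.004,0.0001,0,0,0,0,0.004,0.0001,0,0,0,0,0.004,0.0001,0,0,0,0,0.004,0.0001,0,0,0,0,0.004,0.0001,0,0,0,0,0.004,0.0001,0,0,0,0]'

```text
clock: 3.73
eef_pos: [0.5081, -0.0629, 0.0443]
tool_rot: [[1.0, 0.021, -0.0], [0.021, -1.0, -0.0], [-0.0, 0.0, -1.0]]
contact_force: [-1.6, -0.2, 0.5]
grip_width: 0.0554
finger_force: 0.7
```

Emit:
servo_tool --series '[0.004,0.0001,0,0,0,0,0.004,0.0001,0,0,0,0,0.004,0.0001,0,0,0,0,0.004,0.0001,0,0,0,0,0.003,0,0,0,0,0,0.003,0,0,0,0,0,0,0,0,0,0,0]'

```text
clock: 4.32
eef_pos: [0.5305, -0.0625, 0.0443]
tool_rot: [[1.0, 0.021, 0.001], [0.021, -1.0, 0.0], [0.001, -0.0, -1.0]]
contact_force: [0.4, 0.5, 0.4]
grip_width: 0.0554
finger_force: 0.0
```

```bash
cat > look.py <<'E'
from rig import read_camera,sensors
from h import *
import sys
s=sensors.sense();print(s['clock'],s['eef_pos'].round(4) if hasattr(s['eef_pos'],'round') else s['eef_pos'],s['contact_force'])
j=np.load('jig.npz');o,th=j['o'],float(j['th']);ex=np.array([np.cos(th),np.sin(th)]);ey=np.array([-np.sin(th),np.cos(th)])
print('tcp jig',((np.array(s['eef_pos'])[:2]-o)@np.c_[ex,ey]).round(4))
c=read_camera('top');bgr=np.ascontiguousarray(c['pixels'][:,:,::-1])
cv2.imwrite(f'pics/{sys.argv[1]}.png',cv2.resize(bgr[190:320,240:425],None,fx=4,fy=4))
hsv=cv2.cvtColor(bgr,cv2.COLOR_BGR2HSV)
b=((hsv[:,:,1]>70)&(hsv[:,:,2]>110)&(hsv[:,:,0]>14)&(hsv[:,:,0]<30)).astype(np.uint8)*255
m=np.zeros_like(b);m[212:275,280:398]=255
P=(ray(c,quad(b&m),.04)[:,:2]-o)@np.c_[ex,ey]
r=cv2.minAreaRect(P.astype(np.float32));print('board jig rect',np.round(r[0],4),np.round(r[1],4),round(r[2],2))
E
python3 look.py t1
```

```text
4.3167 [ 0.5305 -0.0625  0.0443] [0.37304443 0.54046945 0.37460816]
tcp jig [ 0.0105 -0.0311]
board jig rect [0.0509 0.0283] [0.0225 0.0585] 87.82
```

View pics/t1.png

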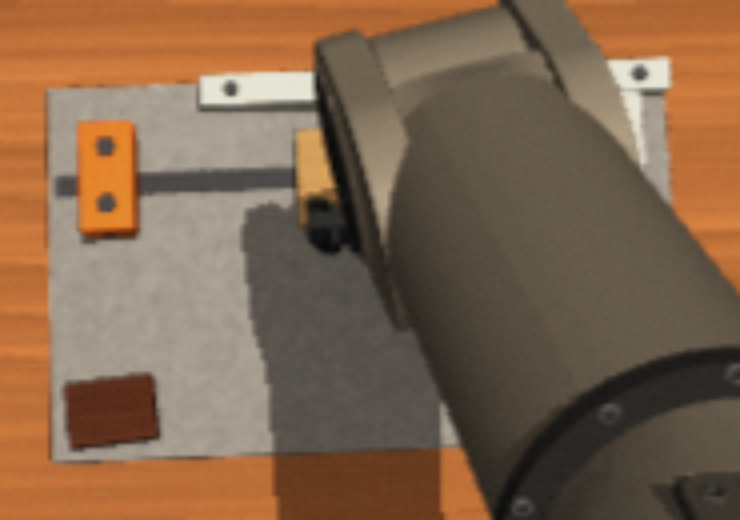

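The board is now nearly square, with its left end at crop column 297 and the fingers on its near edge; about 19 mm to the fence remain.

Emit:
servo_tool --series '[0.003,0.0001,0,0,0,0,0.003,0,0,0,0,0,0.003,0.0001,0,0,0,0,0.003,0,0,0,0,0,0.003,0.0001,0,0,0,0,0.001,0,0,0,0,0,0.001,0,0,0,0,0,0,0,0,0,0,0]'

```text
clock: 5.03
eef_pos: [0.547, -0.0622, 0.0443]
tool_rot: [[1.0, 0.021, 0.0], [0.021, -1.0, 0.0], [0.0, -0.0, -1.0]]
contact_force: [-0.9, 1.0, -0.4]
grip_width: 0.055
finger_force: 0.0
```

Emit:
servo_tool --series '[0.001,0,0,0,0,0,0.0005,0,0,0,0,0,0,0,0,0,0,0]'

```text
clock: 5.28
eef_pos: [0.5484, -0.0622, 0.0443]
tool_rot: [[1.0, 0.021, 0.0], [0.021, -1.0, 0.0], [0.0, -0.0, -1.0]]
contact_force: [-0.5, 0.7, -0.0]
grip_width: 0.0558
finger_force: 0.0
```

Emit:
servo_tool --series '[0.0007,0,0,0,0,0,0.0007,0,0,0,0,0,0.0006,0,0,0,0,0]'

```text
clock: 5.53
eef_pos: [0.55, -0.0623, 0.0442]
tool_rot: [[1.0, 0.021, -0.001], [0.021, -1.0, -0.0], [-0.001, 0.0, -1.0]]
contact_force: [-5.6, 0.1, 5.4]
grip_width: 0.0553
finger_force: 2.9
```

Emit:
servo_tool --series '[0.0005,0,0,0,0,0,0.0005,0,0,0,0,0]'

```text
clock: 5.7
eef_pos: [0.5501, -0.0623, 0.0441]
tool_rot: [[1.0, 0.021, -0.003], [0.021, -1.0, -0.0], [-0.003, 0.0, -1.0]]
contact_force: [-12.4, 0.6, 9.5]
grip_width: 0.0553
finger_force: 6.0
```

Board seated on the fence (contact force 12 N). Back off, rise, close the fingers and go behind the jaw.

Emit:
servo_tool --series '[-0.004,0,0,0,0,0,-0.015,0,0,0,0,0,-0.005,0,0.02,0,0,0,0,0,0.03,0,0,0,0,0,0.03,0,0,0,0.004,0.02,0.005,0,0,0,0.006,0.035,0,0,0,0,0.006,0.037,0,0,0,0,0.006,0.037,0,0,0,0,0.006,0.037,0,0,0,0,0.006,0.037,0,0,0,0,0.006,0.03,0,0,0,0]' --hand 0.35

```text
clock: 6.7
eef_pos: [0.5674, 0.174, 0.1295]
tool_rot: [[1.0, 0.022, 0.001], [0.022, -1.0, 0.001], [0.001, -0.001, -1.0]]
contact_force: [0.4, 0.5, -0.2]
grip_width: 0.0555
finger_force: 0.0
```

Emit:
servo_tool --series '[0.002,0.02,0,0,0,0,0,0.006,0,0,0,0,0,0,0,0,0,0,0,0,0,0,0,0,0,0,0,0,0,0]' --hand 1

```text
clock: 7.12
eef_pos: [0.5695, 0.1951, 0.1292]
tool_rot: [[1.0, 0.019, 0.0], [0.019, -1.0, -0.001], [-0.0, 0.001, -1.0]]
contact_force: [-0.3, -0.5, -1.1]
grip_width: -0.0001
finger_force: 0.0
```

```bash
python3 look.py t2
```

```text
7.1167 [0.5695 0.1951 0.1292] [-0.31228008 -0.49489342 -1.0797536 ]
tcp jig [0.0546 0.2255]
board jig rect [ 0.0694 -0.0356] [0.0609 0.1512] 0.21
```

View pics/t2.png

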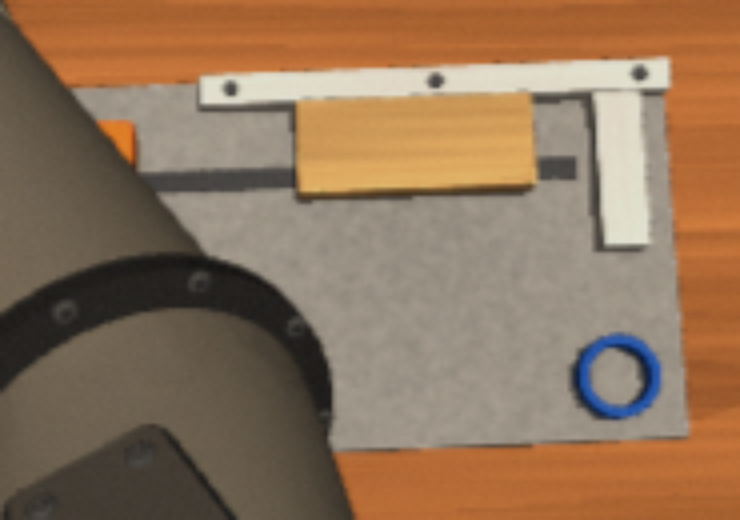

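The view shows the board lying flush along the fence, with its ends at crop columns 297 and 534 (jig x 0.0694, y -0.0356, 0.2°). Now lower behind the jaw and push it.

Emit:
servo_tool --series '[0,0,-0.03,0,0,0,0,0,-0.03,0,0,0,0,0,-0.019,0,0,0,0,0,0,0,0,0,0.0001,-0.006,0,0,0,0,0.0001,-0.006,0,0,0,0,0.0001,-0.005,0,0,0,0,0.0001,-0.004,0,0,0,0,0.0001,-0.004,0,0,0,0,0.0001,-0.004,0,0,0,0,0.0001,-0.005,0,0,0,0,0.0001,-0.005,0,0,0,0]'

```text
clock: 8.17
eef_pos: [0.5703, 0.1577, 0.0506]
tool_rot: [[1.0, 0.021, 0.001], [0.021, -1.0, 0.001], [0.001, -0.0, -1.0]]
contact_force: [0.2, 3.4, 2.8]
grip_width: -0.0
finger_force: 1.4
```

Emit:
servo_tool --series '[0.0001,-0.006,0,0,0,0,0.0001,-0.006,0,0,0,0,0.0001,-0.006,0,0,0,0,0.0001,-0.006,0,0,0,0,0.0001,-0.006,0,0,0,0,0.0001,-0.006,0,0,0,0,0.0001,-0.006,0,0,0,0,0.0001,-0.006,0,0,0,0,0.0001,-0.006,0,0,0,0,0.0001,-0.006,0,0,0,0,0.0001,-0.006,0,0,0,0,0.0001,-0.006,0,0,0,0]'

```text
clock: 9.17
eef_pos: [0.5713, 0.0852, 0.0503]
tool_rot: [[1.0, 0.021, -0.0], [0.021, -1.0, 0.0], [-0.0, -0.0, -1.0]]
contact_force: [1.9, 3.1, 1.6]
grip_width: 0.0003
finger_force: 1.4
```

Emit:
servo_tool --series '[0.0001,-0.005,0,0,0,0,0.0001,-0.005,0,0,0,0,0.0001,-0.005,0,0,0,0,0.0001,-0.005,0,0,0,0,0.0001,-0.003,0,0,0,0,0.0001,-0.003,0,0,0,0,0,-0.003,0,0,0,0,0.0001,-0.003,0,0,0,0,0,-0.003,0,0,0,0,0.0001,-0.003,0,0,0,0,0,-0.003,0,0,0,0,0.0001,-0.003,0,0,0,0]'

```text
clock: 10.17
eef_pos: [0.5722, 0.0415, 0.0503]
tool_rot: [[1.0, 0.021, 0.0], [0.021, -1.0, 0.0], [0.0, -0.0, -1.0]]
contact_force: [2.0, 3.1, -0.2]
grip_width: -0.0
finger_force: 1.8
```

Emit:
servo_tool --series '[0.0001,-0.003,0,0,0,0,0,-0.003,0,0,0,0,0.0001,-0.003,0,0,0,0,0,-0.003,0,0,0,0,0.0001,-0.002,0,0,0,0,0,0,0,0,0,0]'

```text
clock: 10.67
eef_pos: [0.5725, 0.0271, 0.0503]
tool_rot: [[1.0, 0.02, -0.0], [0.02, -1.0, -0.0], [-0.0, 0.0, -1.0]]
contact_force: [0.7, 0.7, -0.2]
grip_width: 0.0001
finger_force: 0.1
```

```bash
python3 look.py t3
```

```text
10.6667 [0.5725 0.0271 0.0503] [ 0.71131403  0.72975683 -0.2428397 ]
tcp jig [0.0542 0.0575]
board jig rect [ 0.0688 -0.1061] [0.0617 0.0758] 0.06
```

View pics/t3.png

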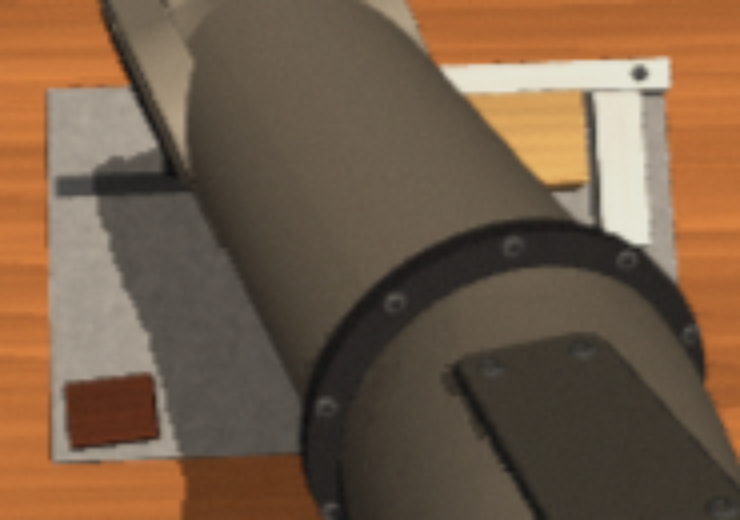

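The board's right end is at crop column 587 with the stop face at 594, so about 6 mm are left. Creep on.

Emit:
servo_tool --series '[0,-0.002,0,0,0,0,0.0001,-0.002,0,0,0,0,0,-0.001,0,0,0,0,0,-0.0005,0,0,0,0]'

```text
clock: 11.05
eef_pos: [0.5723, 0.0223, 0.0502]
tool_rot: [[1.0, 0.021, -0.001], [0.021, -1.0, 0.0], [-0.001, -0.0, -1.0]]
contact_force: [-2.3, 4.6, 0.5]
grip_width: -0.0002
finger_force: 2.2
```

Emit:
servo_tool --series '[0,-0.0007,0,0,0,0,0,-0.0007,0,0,0,0]'

```text
clock: 11.22
eef_pos: [0.5723, 0.021, 0.0502]
tool_rot: [[1.0, 0.021, -0.001], [0.021, -1.0, 0.0], [-0.001, -0.0, -1.0]]
contact_force: [-2.4, 4.6, -0.0]
grip_width: 0.0002
finger_force: 2.3
```

Emit:
servo_tool --series '[0,-0.0005,0,0,0,0,0,-0.0005,0,0,0,0]'

```text
clock: 11.38
eef_pos: [0.5724, 0.02, 0.0502]
tool_rot: [[1.0, 0.021, -0.0], [0.021, -1.0, 0.0], [-0.0, -0.0, -1.0]]
contact_force: [-2.0, 5.1, -0.4]
grip_width: 0.0001
finger_force: 2.3
```

Emit:
servo_tool --series '[0,-0.0005,0,0,0,0,0,-0.0005,0,0,0,0]'

```text
clock: 11.55
eef_pos: [0.5724, 0.0194, 0.0502]
tool_rot: [[1.0, 0.021, -0.0], [0.021, -1.0, 0.001], [-0.0, -0.001, -1.0]]
contact_force: [-2.3, 8.5, -0.9]
grip_width: -0.0002
finger_force: 4.5
```

Emit:
servo_tool --series '[0,-0.0005,0,0,0,0,0,-0.0005,0,0,0,0]'

```text
clock: 11.72
eef_pos: [0.5724, 0.0193, 0.0502]
tool_rot: [[1.0, 0.022, -0.0], [0.022, -1.0, 0.001], [-0.0, -0.001, -1.0]]
contact_force: [-2.9, 13.0, -0.8]
grip_width: -0.0003
finger_force: 6.7
```

Seated: force has climbed to 13 N and motion has stopped. Back off, rise, move left and look.

Emit:
servo_tool --series '[0,0.004,0,0,0,0,0,0.015,0,0,0,0,0,0.01,0.02,0,0,0,0,0.005,0.03,0,0,0,0,0.01,0.03,0,0,0,0,0.03,0.02,0,0,0,0,0.035,0.02,0,0,0,0,0.035,0,0,0,0,0,0.035,0,0,0,0,0,0.03,0,0,0,0,0,0.02,0,0,0,0,0,0,0,0,0,0]'

```text
clock: 12.72
eef_pos: [0.5719, 0.2517, 0.1705]
tool_rot: [[1.0, 0.025, 0.0], [0.025, -1.0, 0.002], [0.0, -0.002, -1.0]]
contact_force: [-0.2, -0.3, 0.6]
grip_width: -0.0002
finger_force: 0.0
```

```bash
python3 look.py t4
```

```text
12.7167 [0.5719 0.2517 0.1705] [-0.24537261 -0.27536116  0.55006776]
tcp jig [0.0582 0.2821]
board jig rect [ 0.0693 -0.0748] [0.0608 0.1495] 0.06
```

View pics/t4.png

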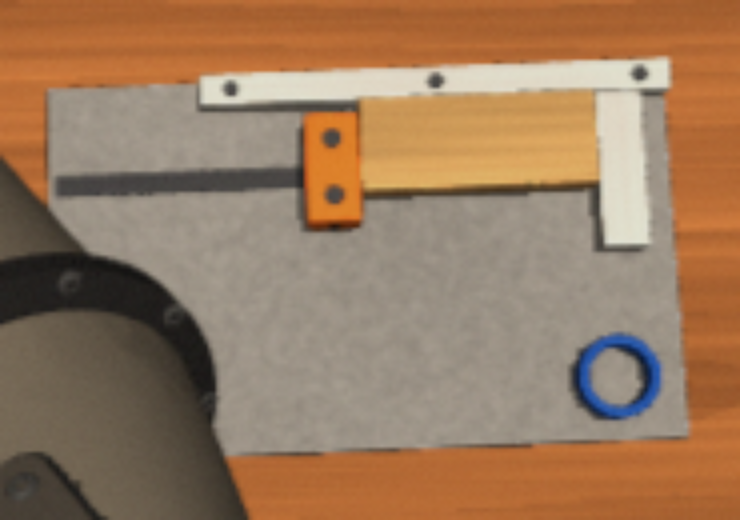

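The board sits in the corner at jig (0.0693, -0.0748), turned 0.06°. The jaw touches its left end at crop column 360, and the arm is clear.

```bash
python3 -c "
from rig import ctrl
print(ctrl.job_done())"
```

```text
the job is handed in; nothing more can be done
None
```

I've handed the job in: the last top image shows the board flush in the corner against fence and end stop (jig x 0.069, y -0.075 m, 0.06° off), the jaw against its free end and the arm clear; no verdict was returned.

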